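# Load the poise of a lever tester and index it to the next hole

### The arm

A 7-joint arm with a two-finger parallel gripper is mounted at the origin on a cart in front of the work surface, level with it; the furniture and walls round the work are solid. World frame = base frame: x ahead of the robot, y to its left, z up, the work surface at z = 0. Lengths are in m, angles in rad, forces in N, time in s.
With the tool pointing down it reaches from about 0.4 to 0.85 m from the base axis. Payload 4.5 kg.
Tool frame: the origin (TCP) lies at the very end of the fingers, on their centre line; the grasp point (between the pads) lies 19 mm behind it; z points along the fingers, y is the direction in which the jaws open and shut (so a half turn about z gives the same grasp; the last joint's range is limited). The gripper opens to 85 mm and grips with 20 to 120 N. Pads are 22 mm wide; open, the fingers measure 114 mm over their backs; the gripper's body (76 mm by 85 mm) begins 54 mm behind the grasp point. The pads swing forward as they close: fully open they stand 13 mm farther back than shut.
Start: joints at [1.296, 0.689, -0.195, 1.565, 0.157, 0.902, -0.215], TCP at [0.19, -0.595, 0.231] pointing down, gripper open.
Joint ranges: [-3.01, 3.01], [-0.46, 2.08], [-1.47, 1.51], [0.13, 2.56], [-1, 4.14], [0.04, 2.09], [-2.66, 2.66]. Speed limits (rad/s): [2.57, 2.57, 3.14, 3.14, 3.14, 3.14, 3.14].

### API

Orientations are given as a unit quaternion [w, x, y, z].
In Python, from workcell import * gives the robot as it stands. The module is installed in compiled form; this text tells all that it offers.
- The arm moves only by the tool send_rows, never from a script. Its argument "plan" is a list of rows, each an object with "claw": the closure in counts, from 0 (fully open) to 255 (shut); "travel": the shift along the tool's x, y, z in mm, a list of three; "spin": the turn about the tool's z in rad. A call has 1 to 10 rows; each row is the pose to reach, as a shift and turn from the pose commanded when the call began, along the tool's axes at that moment; what a row does not reach only later rows make up. A row lasts 1/12 s, in which the tool goes at most 41.7 mm and 7.16 degrees, less where a joint would pass 70% of its speed; a pose out of reach is approached as far as the arm can. A call with a gripper value outside its range is refused whole. The fingers move at their own pace and stop on an object; the grip force is fixed at half the most. Time passes only in rows, so rows that repeat a pose let the fingers close. It gives the time, the measured TCP pose, the force and the opening at its end, in the units of the state.
- observe(): the state, without advancing time (a new reading comes with each control period).
- camera(name): name is "side" or "top" or "wrist"; returns a dict with "pixels" (400x640x3 uint8, red, green, blue), "range_z" (400x640 float32, m along the optical axis (not along the pixel's ray), 0 where there is no reading), "K" (3x3 intrinsics, pixels), "R" (3x3) and "t" (3): a world point X has camera coordinates R X + t; the wrist camera has in their place "hand_eye" (4x4, takes a point from camera to tool coordinates, whose origin is the TCP and whose axes are the flange's). Camera axes: x right, y down, z forward; pixel columns grow to the right and rows downward; lengths in m; the calibration is good to about 2 mm. The wrist camera is an equidistant fisheye: a pixel r from the principal point sees the ray r / f radians off the axis. A picture is of the moment at which its call begins: read the wrist's pose just before it.
- job_done(): hands the job in, once; it reports no verdict.
The state is a dict: "time": time; "qpos": joint angles; "qd": joint speeds; "joint_torque": joint torques, N m; "ee_pos": TCP position; "eef_rot": TCP orientation; "wrist_force": force on the tool from outside, world axes, zero at the start; "torque": the same for the moment, N m; "opening": finger opening in m.
Only numpy, scipy, OpenCV 4.12 (cv2) and the standard library are available. Lean on these libraries where they do the work, as an engineer would, in place of code of your own. Each camera call takes 0.05 s, during which the arm holds its last target. There are 200 camera calls.

### The job

Set the yarn lever loader to its next load step: with the poise still locked on the beam, stand one of the two large brass knob weights in each of its two cups. Then pull up the black knob of its index plunger, slide the poise with both weights to the very next hole away from the fulcrum (towards the rest fork, neither past that hole nor the other way) and let the pin go fully home. Finish while still gripping the knob with the pin home, so that the poise cannot creep, and leave the small weight and everything else where it stands.

Things in the scene. Friction and masses are not known exactly. Their poses are not given: they have to be found in the camera images.
- weight_a_mid (a point): one of the two identical large brass knob weights, loose, upright on the worktop. Round body 24 mm in diameter and straight-sided for the lower 18 mm, then narrowing to a small knob, 30 mm tall, 50 g. Point: on its axis, 15 mm above its underside (half-way up).
- weight_b_mid (a point): the other large brass knob weight, as weight_a (either may go in either cup).
- weight_a: the weight of point weight_a_mid; origin at the centre of its underside.
- weight_b: the weight of point weight_b_mid; origin at the centre of its underside.
- small_weight_mid (a point): a small brass knob weight, 18 mm in diameter, 23 mm tall, loose among the large ones; not used, to be left standing. Point: on its axis, half-way up.
- well_front (a point): front weight cup of the poise (nearer the robot): round open cup 37 mm outside, 29 mm inside diameter, 6 mm deep. Point: centre of its inner floor, 93 mm above the worktop (rim at 99 mm). A seated weight has its middle 15 mm above this point. It moves with the poise. Its centre is 48 mm from the knob's axis.
- well_back (a point): back weight cup of the poise, on the far side of the beam, like the front one; 96 mm from it.
- knob: black knurled knob of the plunger: upright cylinder 24 mm in diameter, 23 mm tall, on the pin's axis above the poise. Origin: its middle, 133.5 mm above the worktop with the pin home. Rises with the plunger, travels with the poise. Its y axis runs along the beam away from the fulcrum (the way to go, roughly to the robot's left), its x axis across it from front to back cup.
- poise_top (a point): the poise's flat top plate under the knob, 44 mm across x 46 mm along the beam, 111 mm above the worktop, with a guide sleeve 18 mm wide rising to 121 mm, 1 mm below the knob. Origin at the plate's centre. Each cup is joined to it by a short arm; no part of the poise but the knob and seated weights (tops at 123 mm) stands higher.
- plunger (a joint): height of the spring index plunger above home, m: 0 pin fully home in a hole, grows as the knob is pulled straight up, stop at 0.014. The pin is clear of the beam above 0.0105. A spring draws it down: 4 N at home, 7 N at 0.0105. The pin is 8 mm thick with a round nose, the holes 9.6 mm wide, 10 mm engaged. With the pin in a hole the poise does not slide.
- poise (a joint): travel of the poise along the beam, m: 0 in its starting hole, grows away from the fulcrum. The holes are 36 mm apart: next one at 0.036. The poise (aluminium saddle with two cups, 0.3 kg) slides with 1 to 2 N of friction once the pin is clear; moving the knob sideways carries the poise along.
- next_hole (a point): the next hole of the beam, on its top face 95 mm above the worktop: the knob's axis must come over this point. The beam is 24 mm wide and 274 mm long, fixed on a grey base 90 x 300 mm, fulcrum posts (99 mm high) and a brass disc at one end, a rest fork (101 mm) at the other; 4 holes 36 mm apart, the poise starts in the second from the fulcrum.
- note_block: block of note slips, 72 x 72 x 27 mm, bystander, loose; origin at the centre of its underside.
- calculator: pocket calculator, 108 x 66 x 13 mm, bystander, loose; origin at the centre of its underside.
- snips: thread snips lying flat, 25 x 114 x 9 mm, bystander, loose; origin at the centre of the underside.

How it is judged:
By the outcome, as a careful person would: the job done as asked, in the order asked, and still so for the second after the job is handed in, while the arm keeps its last pose, push and grip.
It also fails if it takes over 61 s, if anything falls off the work surface, if the arm or the gripper's body presses on something with over 40 N, if the wrist force passes 120 N, or if a joint passes its speed limit or range.

## Working session

There is one attempt and no reset: what is moved stays moved. The work goes in short steps, Python scripts to look and compute and a tool call to move; the robot and the scene stay as the last step left them, time stands still between calls to the robot, and variables do not carry over. Pictures are saved under pics/ and viewed, about 8 in all and at most 12, crops included, and the job is handed in when it is done.

Besides the shell and the picture viewer there is one more tool, called by a JSON object that holds its "op" and its "data". send_rows: Moves the arm, as the interface text tells. Its arguments: {"type":"object","properties":{"plan":{"type":"array","items":{"type":"object","properties":{"claw":{"type":"number"},"travel":{"type":"array","items":{"type":"number"}},"spin":{"type":"number"}}}}},"required":["plan"]}

```bash
mkdir -p pics; cat > h.py <<'E'
from workcell import *
import numpy as np, cv2
def snap(n,f):
    c=camera(n); cv2.imwrite('pics/'+f+'.png',c['pixels'][:,:,::-1]); np.savez(f,**c); return c
def cloud(c):
    K=c['K'];z=c['range_z'];v,u=np.mgrid[:400,:640]
    P=np.stack([(u-K[0,2])/K[0,0]*z,(v-K[1,2])/K[1,1]*z,z],-1)
    return (P-c['t'])@c['R']
def ray(c,u,v,h):
    d=c['R'].T@np.linalg.inv(c['K'])@[u,v,1]; o=-c['R'].T@c['t']
    return o+d*(h-o[2])/d[2]
E
python3 - <<'E'
from h import *
s=observe(); print({k:np.round(v,3) for k,v in s.items()})
for n in ('top','side'):
    c=snap(n,n+'0'); print(n,c['K'],-c['R'].T@c['t'],c['R'])
E
```

```text
{'time': np.float64(0.0), 'qpos': array([ 1.296,  0.69 , -0.195,  1.566,  0.157,  0.903, -0.215]), 'qd': array([-0.003,  0.002,  0.001,  0.   , -0.   , -0.002,  0.002]), 'joint_torque': array([-0.0000e+00, -5.3962e+01, -1.2670e+00, -1.5854e+01,  9.0000e-03,
        9.0000e-03,  0.0000e+00]), 'ee_pos': array([ 0.19 , -0.595,  0.23 ]), 'eef_rot': array([-0.001,  0.988,  0.154, -0.   ]), 'wrist_force': array([-0.574, -0.257, -0.152]), 'torque': array([-0.016,  0.025, -0.002]), 'opening': np.float64(0.085)}
top [[471.80677607   0.         324.63459959]
 [  0.         471.80677607 194.67243079]
 [  0.           0.           1.        ]] [ 0.38799341 -0.09196971  1.149988  ] [[ 0.01398747 -0.99987187  0.00778363]
 [-0.99291999 -0.01480771 -0.11785846]
 [ 0.11795861 -0.00607998 -0.9929999 ]]
side [[461.2796624    0.         323.4019305 ]
 [  0.         461.2796624  193.23746895]
 [  0.           0.           1.        ]] [ 0.5218117  -1.16780018  0.58017482] [[ 0.99932791  0.03243866  0.01707236]
 [ 0.02841717 -0.39134945 -0.91980328]
 [-0.02315592  0.91967023 -0.39200824]]
```

View pics/top0.png

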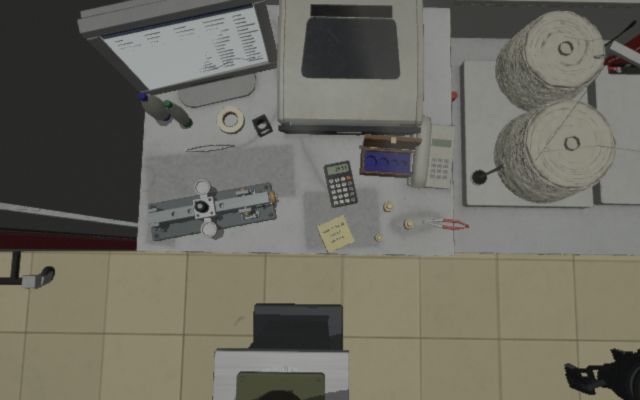

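View pics/side0.png

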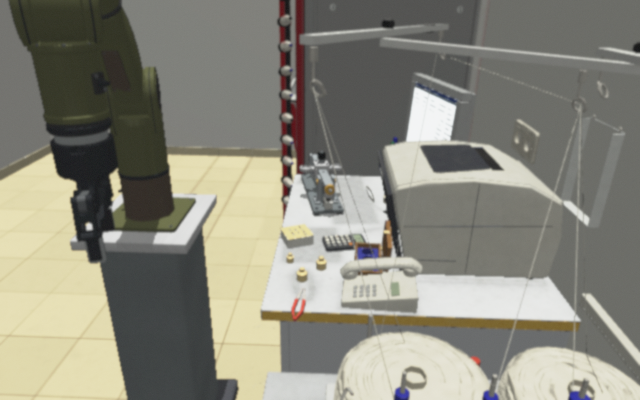

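Top view: the large weights are at about (388,207) and (408,224), the small one at (378,238). The loader's knob is at (203,206) and its cups at (203,187) and (208,229). The brass disc (fulcrum) is on the right at (273,197). The side view agrees. Next I measure.

```bash
python3 - <<'E'
from h import *
c=dict(np.load('top0.npz')); im=c['pixels'][:,:,::-1].copy(); P=cloud(c)
def blobs(mask,box,h,name):
    x0,y0,x1,y1=box; m=np.zeros(mask.shape,np.uint8); m[y0:y1,x0:x1]=mask[y0:y1,x0:x1]
    n,l,s,ce=cv2.connectedComponentsWithStats(m)
    for i in range(1,n):
        if s[i,4]>12:
            q=P[l==i]; print(name,ce[i].round(1),s[i,2:],'ray',ray(c,*ce[i],h).round(4),'med',np.median(q,0).round(3),'zmax',q[:,2].max().round(3))
hsv=cv2.cvtColor(im,cv2.COLOR_BGR2HSV)
br=(hsv[...,1]>70)
blobs(br,(365,195,425,248),.012,'brass')
Z=P[...,2]
blobs((Z>.006)&(Z<.06),(372,195,420,248),.012,'zw')
blobs((Z>.135),(180,170,235,245),.145,'knob')
blobs((Z>.085)&(Z<.12),(180,170,235,245),.099,'cups')
a=cv2.resize(im[165:250,140:290],None,fx=5,fy=5,interpolation=cv2.INTER_CUBIC)
cv2.imwrite('pics/loader.png',a)
for v in range(178,242,3): print(v,(Z[v,180:235:2]*1000).astype(int))
E
```

```text
brass [388.1 206.6] [ 8  8 38] ray [ 0.4963 -0.2531  0.012 ] med [ 0.495 -0.25   0.02 ] zmax 0.033
brass [378.2 237.4] [ 6  6 20] ray [ 0.4217 -0.2292  0.012 ] med [ 0.421 -0.228  0.016] zmax 0.023
zw [388.2 206.3] [11 10 83] ray [ 0.4971 -0.2534  0.012 ] med [ 0.496 -0.252  0.02 ] zmax 0.033
zw [408.5 223.4] [11 10 86] ray [ 0.4562 -0.3023  0.012 ] med [ 0.456 -0.3    0.02 ] zmax 0.034
zw [378.1 237. ] [ 8  7 46] ray [ 0.4226 -0.2289  0.012 ] med [ 0.422 -0.228  0.016] zmax 0.025
knob [200.  205.8] [ 13  12 112] ray [0.4795 0.1676 0.145 ] med [0.479 0.168 0.144] zmax 1.15
cups [206.5 207.9] [  55   59 1181] ray [0.4793 0.1648 0.099 ] med [0.48  0.164 0.096] zmax 0.117
178 [-4  1  0  0 -1  5 -1  3  2 -3  0 -1 -4  3 -1  0  1 -3  1 -1  1 -3  0  2
  0 -2 -1 -2]
181 [  2   0   0   0   1   1  -1   0  95 100  94  87  94  98   2  -1  -3  -2
  -1   2   0   1  -4   0   2   0  -2   0]
184 [ 0  0  0  2 -2  3  2 99 93 94 91 93 91 93 96 88 -5 -1 -1  0  2 -2 -3 -1
 -4  3  0  0]
187 [ 1  0  2 -2 -3 -4  0 98 91 92 88 92 97 92 96 93 -3  5  1  0 -6  0  0 -1
 -1 -1  1 -1]
190 [ 1  2  0 -1  5  0  1  0 9
[... 1271 characters left out ...]
 18 18]
223 [  15   22 1149   15   17   17   16   19   18   22   17   19   98   95
   93   88  100  100   16   16   18   14   17   21 1149   17   20   16]
226 [17 15 19 17 15 19 17 18 15 18 15 95 92 88 91 96 93 94 95 19 16 19 15 13
 17 18 13  0]
229 [16 19 18 19 20 17 18 19 18 17 96 95 88 90 94 91 93 95 98  1  3 -3  0  0
  2  0  0 -1]
232 [15 18 17 20 19 15 19 18 17 15 10 99 94 92 90 92 92 98 91  1  2  0 -3  0
 -3  1  2 -2]
235 [17 18 13  0  0 -1  4 -1  1  0  1 -1 95 99 94 97 97 89  1  2  0 -2 -2  0
 -1 -1  0 -1]
238 [ 0 -1  0 -1 -1 -2  2 -2  2 -1 -2  1 -3  1  0 -4 -3 -1  1 -7  1  0 -2  2
  0 -1  1  1]
241 [ 0 -1  0  0  0  0  1  0 -1 -4  0  0 -3 -1  0 -1 -1 -1  3  3 -1 -2  2  0
  0 -2  0  2]
```

View pics/loader.png

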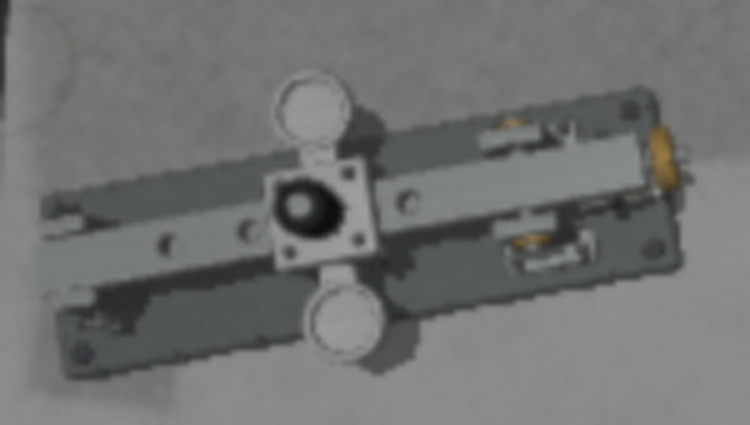

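The crop shows the front cup at about (345,321), the back cup at (313,109) and the knob at (307,207). The holes are at (407,202), (250,231) and (167,245), so the next hole is the one at (250,231).

```bash
python3 - <<'E'
from h import *
c=dict(np.load('top0.npz')); im=c['pixels'][:,:,::-1].copy(); P=cloud(c);Z=P[...,2]
f=lambda x,y:((x+.5)/5-.5+140,(y+.5)/5-.5+165)
F=ray(c,*f(345,321),.099);B=ray(c,*f(313,109),.099)
H=[ray(c,*f(*p),.095) for p in((407,202),(250,231),(167,245))]
# cups by depth mask with circle fit
def cup(x0,y0,x1,y1):
    m=np.zeros(Z.shape,np.uint8); m[y0:y1,x0:x1]=((Z>.08)&(Z<.105))[y0:y1,x0:x1]
    m=cv2.morphologyEx(m,cv2.MORPH_OPEN,np.ones((5,5)));k=max(cv2.findContours(m,0,2)[0],key=cv2.contourArea)
    (u,v),r=cv2.minEnclosingCircle(k); return u,v,r
for q in((190,176,220,197),(196,219,224,240)):
    u,v,r=cup(*q);print('cup fit',u,v,r,ray(c,u,v,.099).round(4))
print('F',F.round(4),'B',B.round(4),'dist',np.linalg.norm(F-B),'mid',((F+B)/2).round(4),'holes',np.round(H,4))
for i in(1,2):print(np.linalg.norm(H[i]-H[i-1]))
d=(F-B)[:2];d/=np.linalg.norm(d);print('across',d,'along',H[2]-H[0])
m=(Z>.004)&(Z<.2);m[:, :290]=0
for v in range(214,236,2): print(v,(Z[v,414:450:2]*1000).astype(int))
hsv=cv2.cvtColor(im,cv2.COLOR_BGR2HSV)
cv2.imwrite('pics/w.png',cv2.resize(im[190:255,310:475],None,fx=4.8,fy=4.8,interpolation=cv2.INTER_CUBIC))
E
```

```text
cup fit 202.0 188.0 9.434081077575684 [0.5238 0.1768 0.099 ]
cup fit 208.1999969482422 227.5 9.481135368347168 [0.4356 0.1591 0.099 ]
F [0.4327 0.1581 0.099 ] B [0.5274 0.1765 0.099 ] dist 0.09648936546801548 mid [0.4801 0.1673 0.099 ] holes [[0.4865 0.1336 0.095 ]
 [0.4725 0.2032 0.095 ]
 [0.4657 0.2399 0.095 ]]
0.07102564338900526
0.037352626492848866
across [-0.98163897 -0.19074836] along [-0.02088018  0.10634474  0.        ]
214 [-2  2  5 -3 -1  0  0 -5  1 -4 -1 -4  4 -1  0  0  1  0]
216 [-3  0  3  0  0 -2  0 -1  0  0 -4  0  0  1 -2  0  0  0]
218 [-1  0  0  0  0  1  1 -1  0 -2  2  0 -1  4  0 -2  0  0]
220 [ 0  1 -1  3  8  3  8  7  6  3  2  5  2  6  9  4  8  5]
222 [-5  2  1  1  0  8  3  1  4  0  0  0  2  0  3  0  0  0]
224 [-1 -2  1 -1 -1 -3  0  0  1  6  1  4  3  0  0  3 -3  0]
226 [  -1    4   -1    0    1    0    2    2    3    0 1149   -1    4    4
   10   10    6    9]
228 [-1  0  2  0  0  0 -2 -2  0 -1  1  0 -1 -3  0  2  6  8]
230 [ 0 -1  2  0  1  0  1  0  0 -1 -4  0  0  0  1  0  2  0]
232 [-2  1 -2 -1  0 -2  2  1 -1  0  3  0  0 -3  0  1 -1  0]
234 [ 0 -2 -2 -2  0  1  0  2  0  0  1  0  0 -3  0  1  1  0]
```

View pics/w.png

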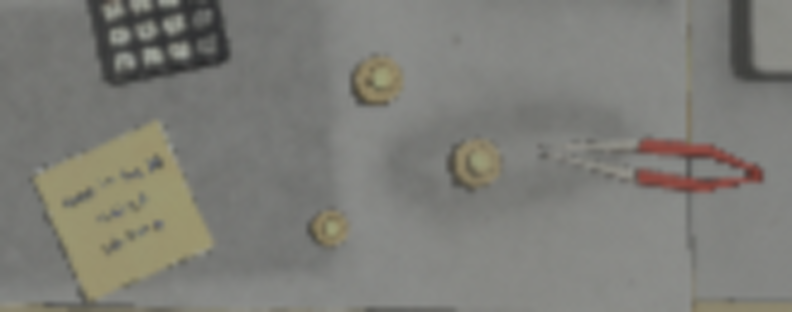

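The crop shows large A at (377,81), large B at (474,163) and the small weight at (329,229). The snip tips lie about 33 mm to the right of B, so B needs its jaws set roughly along world x.

```bash
cat >> h.py <<'E'
from scipy.spatial.transform import Rotation as Ro
def pose():
    s=observe(); return np.array(s['ee_pos']),Ro.from_quat(np.roll(s['eef_rot'],-1)).as_matrix(),s
def goto(x,y,z,ydir=None):
    p,R,s=pose(); tr=R.T@(np.array([x,y,z])-p)*1000
    sp=0
    if ydir is not None:
        a=R.T@np.array([*ydir,0]); sp=np.arctan2(-a[0],a[1]); sp=(sp+np.pi/2)%np.pi-np.pi/2
    print('t',s['time'].round(2),'p',p.round(4),'z',R[:,2].round(3),'y',R[:,1].round(3),'F',np.round(s['wrist_force'],1),'op',round(float(s['opening']),4),'-> travel',tr.round(1),'spin',round(float(sp),4))
def wray(c,p,R,u,v,h):
    K=c['K'];x=np.array([u-K[0,2],v-K[1,2]]);r=np.linalg.norm(x);th=r/K[0,0]
    d=np.array([*(np.sin(th)*x/max(r,1e-9)),np.cos(th)]);E=c['hand_eye']
    d=R@E[:3,:3]@d;o=p+R@E[:3,3];return o+d*(h-o[2])/d[2]
E
python3 -c "
from h import *
goto(.4965,-.2535,.12,(.19,-.982))"
```

```text
Traceback (most recent call last):
  File "h.py", line 20, in goto
    print('t',s['time'].round(2),'p',p.round(4),'z',R[:,2].round(3),'y',R[:,1].round(3),'F',np.round(s['wrist_force'],1),'op',round(float(s['opening']),4),'-> travel',tr.round(1),'spin',round(float(sp),4))
              ^^^^^^^^^^^^^^^
AttributeError: 'float' object has no attribute 'round'
```

```bash
sed -i "s/s\['time'\].round(2)/round(float(s['time']),2)/" h.py
python3 -c "
from h import *
goto(.4965,-.2535,.12,(.19,-.982))"
```

```text
t 0.1 p [ 0.1897 -0.5949  0.2305] z [-0.001  0.002 -1.   ] y [ 0.304 -0.953 -0.002] F [ 0.6 -0.  -0.2] op 0.0854 -> travel [ 396.1 -231.8  110.9] spin 0.1177
```

{"op": "send_rows", "data": {"plan": [{"claw":100,"travel":[33,-19,0],"spin":0.02},{"claw":100,"travel":[66,-39,0],"spin":0.04},{"claw":100,"travel":[99,-58,0],"spin":0.06},{"claw":100,"travel":[132,-77,0],"spin":0.08},{"claw":100,"travel":[165,-97,0],"spin":0.1},{"claw":100,"travel":[198,-116,0],"spin":0.118},{"claw":100,"travel":[231,-135,20],"spin":0.118},{"claw":100,"travel":[264,-154,40],"spin":0.118},{"claw":100,"travel":[297,-174,60],"spin":0.118},{"claw":100,"travel":[330,-193,80],"spin":0.118}]}}

```text
time: 0.93
ee_pos: [0.4429, -0.3136, 0.1531]
eef_rot: [0.0, 0.995, 0.095, -0.0]
wrist_force: [1.0, -0.4, 0.3]
opening: 0.0518
```

```bash
python3 -c "
from h import *
goto(.4965,-.2535,.12,(.19,-.982))"
```

```text
t 0.93 p [ 0.4429 -0.3136  0.1531] z [-0. -0. -1.] y [ 0.189 -0.982 -0.   ] F [ 1.  -0.4  0.3] op 0.0518 -> travel [ 64.  -48.8  33.1] spin -0.0005
```

{"op": "send_rows", "data": {"plan": [{"claw":100,"travel":[30,-23,15],"spin":0},{"claw":100,"travel":[61,-46.5,31],"spin":0},{"claw":100,"travel":[61,-46.5,31],"spin":0},{"claw":100,"travel":[61,-46.5,31],"spin":0}]}}

```text
time: 1.27
ee_pos: [0.4948, -0.2541, 0.1217]
eef_rot: [-0.001, 0.995, 0.099, -0.0]
wrist_force: [-0.9, -0.3, 0.4]
opening: 0.0517
```

```bash
python3 -c "
from h import *
p,R,s=pose();c=snap('wrist','w1');np.savez('w1p',p=p,R=R)
goto(.4965,-.2535,.12,(.19,-.982));print(c['K'],c['hand_eye'])"
```

```text
t 1.32 p [ 0.4934 -0.2568  0.1223] z [-0.001  0.001 -1.   ] y [ 0.192 -0.981 -0.001] F [-0.7 -0.7  1.1] op 0.0516 -> travel [ 3.7 -2.6  2.3] spin 0.0022
[[309.70691629   0.         321.5541569 ]
 [  0.         309.70691629 205.4186494 ]
 [  0.           0.           1.        ]] [[-4.88311553e-04 -9.58908497e-01 -2.83715096e-01  7.28159547e-02]
 [ 9.99999869e-01 -5.12462940e-04  1.09038200e-05  8.09453202e-04]
 [-1.55849238e-04 -2.83715053e-01  9.58908621e-01 -1.42823725e-01]
 [ 0.00000000e+00  0.00000000e+00  0.00000000e+00  1.00000000e+00]]
```

View pics/w1.png

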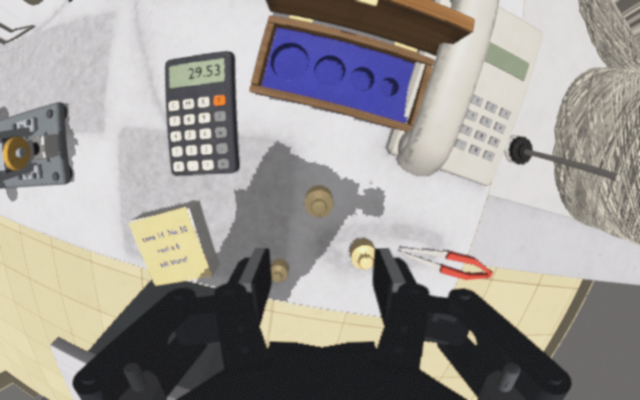

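The wrist view shows A at about (319,201), B at (362,254) beside the right finger, and the small weight at (279,270).

```bash
python3 - <<'E'
from h import *
c=dict(np.load('w1.npz'));q=np.load('w1p.npz');im=c['pixels'][:,:,::-1]
hsv=cv2.cvtColor(im.copy(),cv2.COLOR_BGR2HSV);lab=cv2.cvtColor(im.copy(),cv2.COLOR_BGR2LAB)
m=((lab[...,2]>138)).astype(np.uint8)
m[:180]=0;m[290:]=0;m[:,:255]=0;m[:,390:]=0
n,l,s,ce=cv2.connectedComponentsWithStats(m)
ps=[pose()[0]]
for i in range(6): camera('top');ps.append(pose()[0])
print(np.round(ps,4)); 
pm=np.mean(ps,0)
for i in range(1,n):
    if s[i,4]>60: print(ce[i].round(1),s[i],[wray(c,pm,q['R'],*ce[i],h).round(4) for h in(.012,.02)])
E
```

```text
[[ 0.4934 -0.2568  0.1223]
 [ 0.4926 -0.2585  0.1228]
 [ 0.4923 -0.2594  0.1231]
 [ 0.4922 -0.2597  0.1233]
 [ 0.4923 -0.2598  0.1235]
 [ 0.4925 -0.2596  0.1235]
 [ 0.4926 -0.2593  0.1235]]
[318.4 201.3] [305 186  28  31 701] [array([ 0.4933, -0.2566,  0.012 ]), array([ 0.4956, -0.2563,  0.02  ])]
[362.6 254.1] [351 239  25  31 633] [array([ 0.4523, -0.3056,  0.012 ]), array([ 0.4558, -0.3037,  0.02  ])]
[278.8 270.3] [271 259  17  23 326] [array([ 0.4206, -0.2332,  0.012 ]), array([ 0.4251, -0.2336,  0.02  ])]
```

```bash
python3 -c "
from h import *
goto(.496,-.254,.06,(.19,-.982));goto(.496,-.254,.008)"
```

```text
t 1.62 p [ 0.4926 -0.2593  0.1235] z [ 0.    -0.001 -1.   ] y [ 0.187 -0.982  0.001] F [ 0.8  0.1 -0.5] op 0.0516 -> travel [ 4.3 -4.6 63.5] spin -0.0027
t 1.62 p [ 0.4926 -0.2593  0.1235] z [ 0.    -0.001 -1.   ] y [ 0.187 -0.982  0.001] F [ 0.8  0.1 -0.5] op 0.0516 -> travel [  4.3  -4.7 115.5] spin 0.0
```

{"op": "send_rows", "data": {"plan": [{"claw":100,"travel":[4.3,-4.6,25],"spin":0},{"claw":100,"travel":[4.3,-4.6,45],"spin":0},{"claw":100,"travel":[4.3,-4.6,60],"spin":0},{"claw":100,"travel":[4.3,-4.6,60],"spin":0},{"claw":100,"travel":[4.3,-4.6,60],"spin":0},{"claw":100,"travel":[4.3,-4.6,60],"spin":0},{"claw":100,"travel":[4.3,-4.6,60],"spin":0}]}}

```text
time: 2.2
ee_pos: [0.4973, -0.2532, 0.0642]
eef_rot: [0.001, 0.995, 0.095, 0.001]
wrist_force: [0.3, -0.3, -0.4]
opening: 0.0521
```

```bash
python3 -c "
from h import *
goto(.496,-.254,.008,(.19,-.982))"
```

```text
t 2.2 p [ 0.4973 -0.2532  0.0642] z [ 0.002 -0.001 -1.   ] y [ 0.189 -0.982  0.001] F [ 0.3 -0.3 -0.4] op 0.0521 -> travel [-1.5  0.4 56.2] spin -0.0009
```

{"op": "send_rows", "data": {"plan": [{"claw":100,"travel":[-1,0,15],"spin":0},{"claw":100,"travel":[-1,0,30],"spin":0},{"claw":100,"travel":[-1,0,45],"spin":0},{"claw":100,"travel":[-1,0,55.5],"spin":0},{"claw":100,"travel":[-1,0,55.5],"spin":0},{"claw":100,"travel":[-1,0,55.5],"spin":0},{"claw":100,"travel":[-1,0,55.5],"spin":0},{"claw":100,"travel":[-1,0,55.5],"spin":0}]}}

```text
time: 2.87
ee_pos: [0.4963, -0.2531, 0.0084]
eef_rot: [0.0, 0.995, 0.095, 0.001]
wrist_force: [0.4, -0.6, 0.2]
opening: 0.0515
```

```bash
python3 -c "
from h import *
goto(.496,-.254,.008,(.19,-.982))"
```

```text
t 2.87 p [ 0.4963 -0.2531  0.0084] z [ 0.002 -0.001 -1.   ] y [ 0.19  -0.982  0.001] F [ 0.4 -0.6  0.2] op 0.0515 -> travel [-0.5  0.9  0.4] spin -0.0004
```

{"op": "send_rows", "data": {"plan": [{"claw":255,"travel":[0,0,0],"spin":0},{"claw":255,"travel":[0,0,0],"spin":0},{"claw":255,"travel":[0,0,0],"spin":0},{"claw":255,"travel":[0,0,0],"spin":0},{"claw":255,"travel":[0,0,0],"spin":0},{"claw":255,"travel":[0,0,0],"spin":0},{"claw":255,"travel":[0,0,-15],"spin":0},{"claw":255,"travel":[0,0,-30],"spin":0}]}}

```text
time: 3.53
ee_pos: [0.495, -0.2524, 0.0374]
eef_rot: [-0.0, 0.995, 0.095, -0.001]
wrist_force: [0.3, 0.3, -1.1]
opening: 0.0213
```

```bash
python3 - <<'E'
from h import *
p,R,s=pose();c=snap('wrist','w2');np.savez('w2p',p=p,R=R)
goto(.496,-.254,.16,(.19,-.982))
im=c['pixels'][:,:,::-1].copy();cv2.imwrite('pics/w2c.png',cv2.resize(im[170:340,220:440],None,fx=3,fy=3))
E
```

```text
t 3.58 p [ 0.4967 -0.2534  0.0403] z [ 0.003 -0.001 -1.   ] y [ 0.189 -0.982  0.002] F [ 0.5 -0.3  0.3] op 0.0211 -> travel [  -0.5    0.7 -119.7] spin -0.0005
```

View pics/w2c.png

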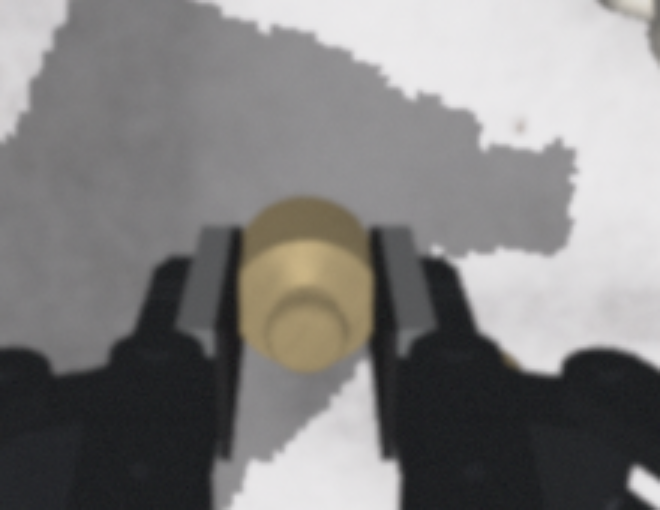

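The crop shows weight A held upright between the pads, with its knob top at (307,333) in the crop.

```bash
python3 - <<'E'
from h import *
c=dict(np.load('w2.npz'))
I=np.eye(3)
# tool frame: plane z=-0.022
for (x,y),h in (((307,334),-.022),((306,296),-.011)):
    print(wray(c,np.zeros(3),I,(x+.5)/3-.5+220,(y+.5)/3-.5+170,h).round(4))
goto(.4332,.1584,.16,(.19,-.982))
E
```

```text
[ 0.0018  0.001  -0.022 ]
[ 0.0024  0.0008 -0.011 ]
t 3.58 p [ 0.4967 -0.2534  0.0403] z [ 0.003 -0.001 -1.   ] y [ 0.189 -0.982  0.002] F [ 0.5 -0.3  0.3] op 0.0211 -> travel [  15.9 -416.1 -120.5] spin -0.0005
```

{"op": "send_rows", "data": {"plan": [{"claw":255,"travel":[0,0,-35],"spin":0},{"claw":255,"travel":[0,0,-70],"spin":0},{"claw":255,"travel":[10,-20,-100],"spin":0},{"claw":255,"travel":[20,-50,-118],"spin":0},{"claw":255,"travel":[28,-85,-118],"spin":0},{"claw":255,"travel":[36,-120,-118],"spin":0},{"claw":255,"travel":[44,-155,-118],"spin":0},{"claw":255,"travel":[52,-190,-118],"spin":0},{"claw":255,"travel":[60,-225,-118],"spin":0},{"claw":255,"travel":[68,-260,-118],"spin":0}]}}

```text
time: 4.42
ee_pos: [0.5129, 0.0171, 0.1554]
eef_rot: [0.0, 0.995, 0.095, 0.0]
wrist_force: [1.2, -0.3, -0.4]
opening: 0.0209
```

{"op": "send_rows", "data": {"plan": [{"claw":255,"travel":[8,-35,0],"spin":0},{"claw":255,"travel":[16,-70,0],"spin":0},{"claw":255,"travel":[24,-100,0],"spin":0},{"claw":255,"travel":[32,-125,0],"spin":0},{"claw":255,"travel":[38,-145,0],"spin":0},{"claw":255,"travel":[42,-157,0],"spin":0},{"claw":255,"travel":[42,-157,0],"spin":0},{"claw":255,"travel":[42,-157,0],"spin":0},{"claw":255,"travel":[42,-157,0],"spin":0},{"claw":255,"travel":[42,-157,0],"spin":0}]}}

```text
time: 5.25
ee_pos: [0.5246, 0.1749, 0.1554]
eef_rot: [0.001, 0.996, 0.094, -0.0]
wrist_force: [-0.2, 0.2, -0.0]
opening: 0.0211
```

```bash
python3 - <<'E'
from h import *
p,R,s=pose();c=snap('wrist','w3');np.savez('w3p',p=p,R=R)
goto(.5258,.177,.155,(.19,-.982))
E
```

```text
t 5.3 p [0.5247 0.1753 0.1555] z [-0.    -0.001 -1.   ] y [ 0.187 -0.982  0.001] F [-0.2 -0.1 -0.1] op 0.0209 -> travel [ 1.4 -1.5  0.5] spin -0.0033
```

View pics/w3.png

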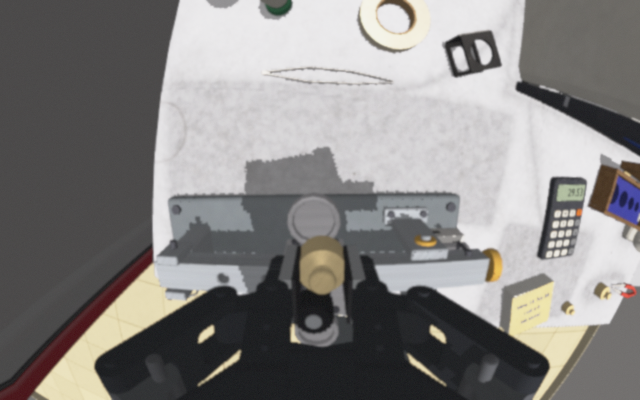

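The wrist view shows the back cup clear ahead of the held weight, its rim centred at about (314,219).

```bash
python3 - <<'E'
from h import *
c=dict(np.load('w3.npz'));q=np.load('w3p.npz');g=cv2.cvtColor(c['pixels'],cv2.COLOR_RGB2GRAY)
cr=cv2.HoughCircles(cv2.resize(g[185:255,270:360],None,fx=4,fy=4,interpolation=cv2.INTER_CUBIC),cv2.HOUGH_GRADIENT,1,200,param1=80,param2=20,minRadius=70,maxRadius=130)
print(cr)
x,y,r=cr[0,0];u,v=(x+.5)/4-.5+270,(y+.5)/4-.5+185
print(u,v,r/4,wray(c,q['p'],q['R'],u,v,.099).round(4),[wray(c,q['p'],q['R'],u+s*r/4,v,.099).round(4) for s in(-1,1)])
print(wray(c,q['p'],q['R'],313.5,219.5,.099).round(4))
E
```

```text
NoneTraceback (most recent call last):
  File "<stdin>", line 5, in <module>
TypeError: 'NoneType' object is not subscriptable
```

```bash
cat >> h.py <<'E'
def wcloud(c,p,R):
    K=c['K'];v,u=np.mgrid[:400,:640];x=u-K[0,2];y=v-K[1,2];r=np.hypot(x,y)+1e-9;th=r/K[0,0];z=c['range_z']
    t=np.tan(th)*z
    P=np.stack([x/r*t,y/r*t,z],-1);E=c['hand_eye'];return p+(P@E[:3,:3].T+E[:3,3])@R.T
E
python3 - <<'E'
from h import *
c=dict(np.load('w3.npz'));q=np.load('w3p.npz');W=wcloud(c,q['p'],q['R']);Z=W[...,2]
m=np.zeros(Z.shape,np.uint8);m[185:246,280:350]=((Z>.08)&(Z<.106))[185:246,280:350]
k=max(cv2.findContours(m,0,2)[0],key=cv2.contourArea)
# rim points: intersect contour with rim plane, circle fit (least squares)
pts=np.array([wray(c,q['p'],q['R'],*a[0],.099)[:2] for a in k])
v=k[:,0,1];pts=pts[(v<222)]
A=np.c_[2*pts,np.ones(len(pts))];s=np.linalg.lstsq(A,(pts**2).sum(1),rcond=None)[0]
print(len(pts),s[:2].round(4),'r',np.sqrt(s[2]+s[:2]@s[:2]).round(4),cv2.boundingRect(k))
E
```

```text
49 [0.529  0.1804] r 0.0172 (287, 192, 53, 53)
```

```bash
python3 -c "
from h import *
goto(.5266,.1795,.118,(.19,-.982))"
```

```text
t 5.3 p [0.5247 0.1753 0.1555] z [-0.    -0.001 -1.   ] y [ 0.187 -0.982  0.001] F [-0.2 -0.1 -0.1] op 0.0209 -> travel [ 2.7 -3.8 37.5] spin -0.0033
```

{"op": "send_rows", "data": {"plan": [{"claw":255,"travel":[2.7,-3.8,10],"spin":-0.003},{"claw":255,"travel":[2.7,-3.8,25],"spin":-0.003},{"claw":255,"travel":[2.7,-3.8,37.5],"spin":-0.003},{"claw":255,"travel":[2.7,-3.8,37.5],"spin":-0.003},{"claw":255,"travel":[2.7,-3.8,37.5],"spin":-0.003},{"claw":255,"travel":[2.7,-3.8,37.5],"spin":-0.003},{"claw":255,"travel":[2.7,-3.8,37.5],"spin":-0.003},{"claw":255,"travel":[2.7,-3.8,37.5],"spin":-0.003}]}}

```text
time: 5.97
ee_pos: [0.527, 0.1819, 0.1186]
eef_rot: [-0.0, 0.995, 0.097, 0.001]
wrist_force: [0.3, -0.2, -0.1]
opening: 0.021
```

```bash
python3 - <<'E'
from h import *
p,R,s=pose();c=snap('wrist','w4');np.savez('w4p',p=p,R=R)
goto(.5266,.1795,.118,(.19,-.982))
im=c['pixels'][:,:,::-1].copy();cv2.imwrite('pics/w4c.png',cv2.resize(im[190:340,220:420],None,fx=4,fy=4,interpolation=cv2.INTER_CUBIC))
E
```

```text
t 6.02 p [0.527  0.1819 0.1186] z [ 0.001  0.    -1.   ] y [ 0.192 -0.981 -0.   ] F [-0.7  0.5  0.4] op 0.0208 -> travel [-0.8  2.3  0.6] spin 0.0026
```

View pics/w4c.png

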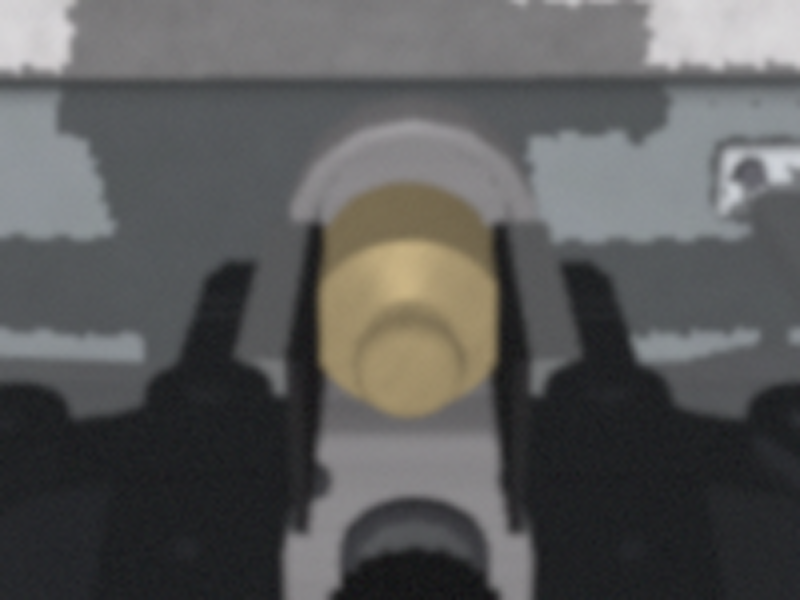

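The crop shows the cup rim's far edge at (415,120), with the rim sides at 295 and 537, so the cup's centre column is about 415. The weight's bottom far edge is at (408,182), so the weight sits about 1 mm left of the cup.

```bash
python3 - <<'E'
from h import *
c=dict(np.load('w4.npz'));I=np.eye(3);z=.1186
f=lambda x,y:((x+.5)/4-.5+220,(y+.5)/4-.5+190)
a=wray(c,np.zeros(3),I,*f(415,120),z-.099);b=wray(c,np.zeros(3),I,*f(408,182),.008)
k=wray(c,np.zeros(3),I,*f(410,340),-.022)
print('cup centre tool',a-[.0185,0,0],'weight bottom',b-[.012,0,0],k)
for y in(215,):print([wray(c,np.zeros(3),I,*f(x,y),z-.099).round(4) for x in(292,537)])
E
```

```text
cup centre tool [-0.00195701  0.00181609  0.0196    ] weight bottom [-4.80385921e-05  8.38945951e-04  8.00000000e-03] [ 0.00505867  0.00104704 -0.022     ]
[array([ 0.0021, -0.0158,  0.0196]), array([0.0021, 0.0193, 0.0196])]
```

{"op": "send_rows", "data": {"plan": [{"claw":255,"travel":[-1.9,1,0],"spin":0.0},{"claw":255,"travel":[-1.9,1,0],"spin":0.0},{"claw":255,"travel":[-1.9,1,5],"spin":0.0},{"claw":255,"travel":[-1.9,1,9],"spin":0},{"claw":255,"travel":[-1.9,1,13],"spin":0},{"claw":255,"travel":[-1.9,1,16],"spin":0},{"claw":255,"travel":[-1.9,1,16],"spin":0},{"claw":255,"travel":[-1.9,1,16],"spin":0},{"claw":255,"travel":[-1.9,1,16],"spin":0}]}}

```text
time: 6.77
ee_pos: [0.5248, 0.1804, 0.1017]
eef_rot: [0.0, 0.995, 0.097, -0.0]
wrist_force: [0.2, -0.0, -1.0]
opening: 0.0207
```

```bash
python3 - <<'E'
from h import *
goto(.5253,.1805,.1014,(.19,-.982))
E
```

```text
t 6.77 p [0.5248 0.1804 0.1017] z [-0. -0. -1.] y [ 0.193 -0.981  0.   ] F [ 0.2 -0.  -1. ] op 0.0207 -> travel [0.5 0.  0.3] spin 0.0027
```

{"op": "send_rows", "data": {"plan": [{"claw":255,"travel":[0,0,0.5],"spin":0},{"claw":140,"travel":[0,0,0.5],"spin":0},{"claw":140,"travel":[0,0,0.5],"spin":0},{"claw":140,"travel":[0,0,0.5],"spin":0},{"claw":140,"travel":[0,0,0.5],"spin":0},{"claw":140,"travel":[0,0,-10],"spin":0},{"claw":140,"travel":[0,0,-30],"spin":0},{"claw":140,"travel":[0,0,-60],"spin":0},{"claw":140,"travel":[0,0,-60],"spin":0},{"claw":140,"travel":[0,0,-60],"spin":0}]}}

```text
time: 7.6
ee_pos: [0.5262, 0.1809, 0.1642]
eef_rot: [-0.001, 0.995, 0.097, 0.002]
wrist_force: [-0.1, -0.1, -0.6]
opening: 0.0384
```

```bash
python3 - <<'E'
from h import *
p,R,s=pose();c=snap('wrist','w5');np.savez('w5p',p=p,R=R)
W=wcloud(c,p,R);Z=W[...,2];m=(Z>.115)&(Z<.128)&(abs(W[...,0]-.527)<.03)&(abs(W[...,1]-.18)<.03)
print('weight top pts',m.sum(),np.median(W[m],0).round(4),np.percentile(Z[m],[5,50,95]).round(4))
goto(.4552,-.302,.1,(.982,.19))
im=c['pixels'][:,:,::-1].copy();cv2.imwrite('pics/w5c.png',cv2.resize(im[170:400,200:440],None,fx=2.5,fy=2.5))
E
```

```text
weight top pts 305 [0.5264 0.1799 0.1228] [0.1198 0.1228 0.124 ]
t 7.65 p [0.5252 0.1806 0.163 ] z [ 0.002  0.001 -1.   ] y [ 0.193 -0.981 -0.   ] F [-0.5  0.5  0.5] op 0.0388 -> travel [-161.7  460.1   62.6] spin -1.5681
```

View pics/w5c.png

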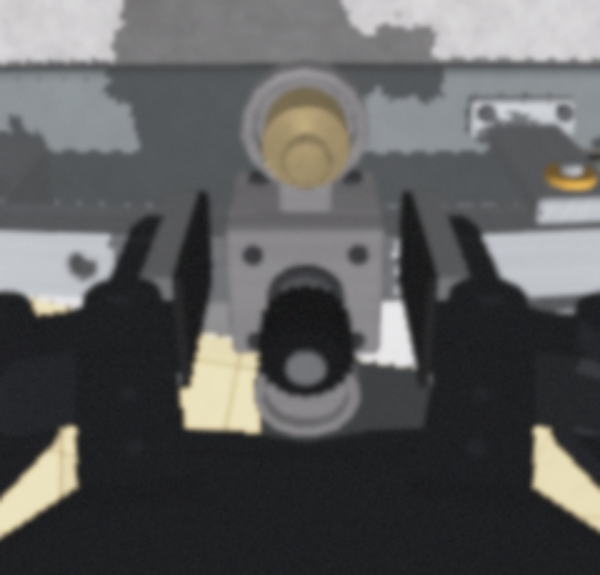

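The crop shows weight A standing upright inside the back cup, its top at 123 mm, and the poise still locked. Next is B.

{"op": "send_rows", "data": {"plan": [{"claw":120,"travel":[-12,35,0],"spin":-0.1},{"claw":120,"travel":[-24,70,0],"spin":-0.2},{"claw":120,"travel":[-36,105,0],"spin":-0.3},{"claw":120,"travel":[-48,140,0],"spin":-0.4},{"claw":120,"travel":[-60,175,0],"spin":-0.5},{"claw":120,"travel":[-72,210,0],"spin":-0.6},{"claw":120,"travel":[-84,245,0],"spin":-0.7},{"claw":120,"travel":[-96,280,0],"spin":-0.785},{"claw":120,"travel":[-108,315,0],"spin":-0.785},{"claw":120,"travel":[-120,340,0],"spin":-0.785}]}}

```text
time: 8.48
ee_pos: [0.4713, -0.1799, 0.1612]
eef_rot: [-0.0, 0.883, 0.469, -0.001]
wrist_force: [0.4, -0.1, 0.3]
opening: 0.0451
```

{"op": "send_rows", "data": {"plan": [{"claw":120,"travel":[0,0,0],"spin":0},{"claw":120,"travel":[0,0,0],"spin":0},{"claw":120,"travel":[0,0,0],"spin":0}]}}

```text
time: 8.73
ee_pos: [0.4723, -0.1754, 0.1615]
eef_rot: [-0.001, 0.883, 0.47, -0.0]
wrist_force: [1.1, 0.7, 0.2]
opening: 0.0453
```

```bash
python3 - <<'E'
from h import *
goto(.4548,-.3025,.1,(.83,-.56))
E
```

```text
t 8.73 p [ 0.4723 -0.1754  0.1615] z [-0.001  0.001 -1.   ] y [ 0.83  -0.558 -0.001] F [1.1 0.7 0.2] op 0.0453 -> travel [-115.3   56.4   61.4] spin 0.002
```

{"op": "send_rows", "data": {"plan": [{"claw":120,"travel":[-30,15,15],"spin":0},{"claw":120,"travel":[-60,30,30],"spin":0},{"claw":120,"travel":[-90,44,50],"spin":0},{"claw":120,"travel":[-108,53,75],"spin":0},{"claw":120,"travel":[-115,56.5,85],"spin":0},{"claw":120,"travel":[-115,56.5,85],"spin":0},{"claw":120,"travel":[-115,56.5,85],"spin":0},{"claw":120,"travel":[-115,56.5,85],"spin":0},{"claw":120,"travel":[-115,56.5,85],"spin":0},{"claw":120,"travel":[-115,56.5,85],"spin":0}]}}

```text
time: 9.57
ee_pos: [0.4566, -0.3018, 0.0782]
eef_rot: [0.001, 0.882, 0.471, 0.001]
wrist_force: [0.3, -0.4, 0.4]
opening: 0.0453
```

```bash
python3 - <<'E'
from h import *
p,R,s=pose();c=snap('wrist','w6');np.savez('w6p',p=p,R=R)
W=wcloud(c,p,R);Z=W[...,2];m=(Z>.023)&(Z<.036)&(abs(W[...,0]-.455)<.03)&(abs(W[...,1]+.302)<.03)
print('knob top',m.sum(),np.median(W[m],0).round(4))
m=(Z>.006)&(Z<.036)&(abs(W[...,0]-.455)<.03)&(abs(W[...,1]+.302)<.02)
q=W[m];print('body',m.sum(),q.min(0).round(4),q.max(0).round(4))
goto(.4548,-.3025,.008,(.83,-.56))
E
```

```text
knob top 277 [ 0.4559 -0.3004  0.0297]
body 1027 [ 0.4432 -0.3131  0.006 ] [ 0.4675 -0.2886  0.0314]
t 9.62 p [ 0.4563 -0.3022  0.0781] z [ 0.002 -0.    -1.   ] y [ 0.831 -0.556  0.002] F [-0.4  0.1  0.1] op 0.0453 -> travel [-1.1 -1.2 70.1] spin 0.0036
```

{"op": "send_rows", "data": {"plan": [{"claw":120,"travel":[0,-1,15],"spin":0},{"claw":120,"travel":[0,-1,30],"spin":0},{"claw":120,"travel":[0,-1,45],"spin":0},{"claw":120,"travel":[0,-1,60],"spin":0},{"claw":120,"travel":[0,-1,69.7],"spin":0},{"claw":120,"travel":[0,-1,69.7],"spin":0},{"claw":120,"travel":[0,-1,69.7],"spin":0},{"claw":120,"travel":[0,-1,69.7],"spin":0},{"claw":120,"travel":[0,-1,69.7],"spin":0}]}}

```text
time: 10.37
ee_pos: [0.4551, -0.303, 0.0082]
eef_rot: [0.001, 0.883, 0.47, 0.0]
wrist_force: [-0.6, -0.1, 1.1]
opening: 0.0453
```

{"op": "send_rows", "data": {"plan": [{"claw":255,"travel":[0,0,0],"spin":0},{"claw":255,"travel":[0,0,0],"spin":0},{"claw":255,"travel":[0,0,0],"spin":0},{"claw":255,"travel":[0,0,0],"spin":0},{"claw":255,"travel":[0,0,0],"spin":0},{"claw":255,"travel":[0,0,0],"spin":0}]}}

```text
time: 10.87
ee_pos: [0.4547, -0.3029, 0.0082]
eef_rot: [0.0, 0.883, 0.47, 0.0]
wrist_force: [-1.1, 0.7, 5.8]
opening: 0.0206
```

{"op": "send_rows", "data": {"plan": [{"claw":255,"travel":[0,0,-30],"spin":0},{"claw":255,"travel":[0,0,-60],"spin":0},{"claw":255,"travel":[0,0,-90],"spin":0},{"claw":255,"travel":[0,0,-120],"spin":0},{"claw":255,"travel":[0,0,-152],"spin":0.1},{"claw":255,"travel":[0,0,-152],"spin":0.2},{"claw":255,"travel":[0,0,-152],"spin":0.3},{"claw":255,"travel":[0,0,-152],"spin":0.4}]}}

```text
time: 11.53
ee_pos: [0.4546, -0.303, 0.1604]
eef_rot: [0.001, 0.959, 0.283, 0.001]
wrist_force: [-0.3, -0.0, -0.2]
opening: 0.021
```

```bash
python3 - <<'E'
from h import *
goto(.4310,.1620,.155,(.192,-.981))
E
```

```text
t 11.53 p [ 0.4546 -0.303   0.1604] z [ 0.002 -0.001 -1.   ] y [ 0.543 -0.84   0.002] F [-0.3 -0.  -0.2] op 0.021 -> travel [ 232.5 -403.4    5. ] spin 0.3803
```

{"op": "send_rows", "data": {"plan": [{"claw":255,"travel":[18,-32,0],"spin":0.08},{"claw":255,"travel":[37,-64,0],"spin":0.16},{"claw":255,"travel":[55,-96,0],"spin":0.24},{"claw":255,"travel":[74,-128,0],"spin":0.32},{"claw":255,"travel":[92,-160,0],"spin":0.38},{"claw":255,"travel":[111,-192,0],"spin":0.38},{"claw":255,"travel":[129,-224,0],"spin":0.38},{"claw":255,"travel":[148,-256,0],"spin":0.38},{"claw":255,"travel":[166,-288,0],"spin":0.38},{"claw":255,"travel":[180,-312,0],"spin":0.38}]}}

```text
time: 12.37
ee_pos: [0.4339, 0.0604, 0.1596]
eef_rot: [-0.001, 0.995, 0.101, 0.0]
wrist_force: [-0.1, 0.2, -0.5]
opening: 0.021
```

{"op": "send_rows", "data": {"plan": [{"claw":255,"travel":[0,0,0],"spin":0},{"claw":255,"travel":[0,0,0],"spin":0},{"claw":255,"travel":[0,0,0],"spin":0}]}}

```text
time: 12.62
ee_pos: [0.4344, 0.0562, 0.1595]
eef_rot: [0.0, 0.995, 0.099, -0.0]
wrist_force: [-0.4, -0.4, -0.2]
opening: 0.0205
```

```bash
python3 - <<'E'
from h import *
goto(.4310,.1620,.155,(.192,-.981))
E
```

```text
t 12.62 p [0.4344 0.0562 0.1595] z [ 0.    -0.001 -1.   ] y [ 0.197 -0.98   0.001] F [-0.4 -0.4 -0.2] op 0.0205 -> travel [  17.5 -104.3    4.4] spin 0.0051
```

{"op": "send_rows", "data": {"plan": [{"claw":255,"travel":[6,-35,0],"spin":0.005},{"claw":255,"travel":[12,-70,0],"spin":0.005},{"claw":255,"travel":[16,-95,0],"spin":0.005},{"claw":255,"travel":[17.5,-104,0],"spin":0.005},{"claw":255,"travel":[17.5,-104,20],"spin":0.005},{"claw":255,"travel":[17.5,-104,41],"spin":0.005},{"claw":255,"travel":[17.5,-104,41],"spin":0.005},{"claw":255,"travel":[17.5,-104,41],"spin":0.005},{"claw":255,"travel":[17.5,-104,41],"spin":0.005},{"claw":255,"travel":[17.5,-104,41],"spin":0.005}]}}

```text
time: 13.45
ee_pos: [0.4319, 0.1616, 0.1192]
eef_rot: [-0.0, 0.995, 0.096, 0.001]
wrist_force: [-0.1, -0.0, -0.3]
opening: 0.021
```

```bash
python3 - <<'E'
from h import *
p,R,s=pose();c=snap('wrist','w7');np.savez('w7p',p=p,R=R)
goto(.4310,.162,.118,(.192,-.981))
im=c['pixels'][:,:,::-1].copy();cv2.imwrite('pics/w7c.png',cv2.resize(im[190:340,220:420],None,fx=4,fy=4,interpolation=cv2.INTER_CUBIC))
E
```

```text
t 13.5 p [0.4318 0.1618 0.1192] z [ 0.002  0.    -1.   ] y [ 0.191 -0.982 -0.   ] F [-0.5  1.3  0.3] op 0.0207 -> travel [-0.8 -0.3  1.2] spin -0.0008
```

View pics/w7c.png

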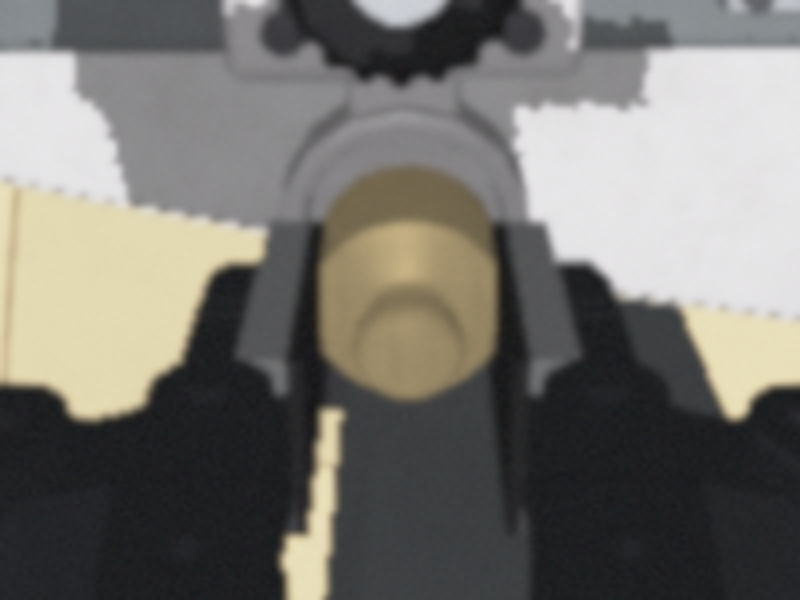

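The crop shows the front cup rim spanning 287 to 524, centred at about 405, with its far edge at row 110. The weight's bottom far edge is at (409,166).

```bash
python3 - <<'E'
from h import *
c=dict(np.load('w7.npz'));I=np.eye(3);z=.1192
f=lambda x,y:((x+.5)/4-.5+220,(y+.5)/4-.5+190)
a=wray(c,np.zeros(3),I,*f(405.5,110),z-.099);b=wray(c,np.zeros(3),I,*f(409,166),.008)
print('cup centre tool',a-[.0185,0,0],'weight bottom',b-[.012,0,0])
E
```

```text
cup centre tool [-0.00069276  0.0004979   0.0202    ] weight bottom [0.00220697 0.00096951 0.008     ]
```

{"op": "send_rows", "data": {"plan": [{"claw":255,"travel":[-2.6,-0.5,0],"spin":0.0},{"claw":255,"travel":[-2.6,-0.5,0],"spin":0.0},{"claw":255,"travel":[-2.6,-0.5,5],"spin":0.0},{"claw":255,"travel":[-2.6,-0.5,9],"spin":0},{"claw":255,"travel":[-2.6,-0.5,13],"spin":0},{"claw":255,"travel":[-2.6,-0.5,17],"spin":0},{"claw":255,"travel":[-2.6,-0.5,17],"spin":0},{"claw":255,"travel":[-2.6,-0.5,17],"spin":0},{"claw":255,"travel":[-2.6,-0.5,17],"spin":0}]}}

```text
time: 14.25
ee_pos: [0.4283, 0.1624, 0.1012]
eef_rot: [0.0, 0.995, 0.097, -0.0]
wrist_force: [-0.6, -1.3, 5.0]
opening: 0.0206
```

```bash
python3 - <<'E'
from h import *
goto(.4292,.1615,.1014,(.19,-.982))
E
```

```text
t 14.25 p [0.4283 0.1624 0.1012] z [-0. -0. -1.] y [ 0.193 -0.981  0.   ] F [-0.6 -1.3  5. ] op 0.0206 -> travel [ 0.7  1.  -0.2] spin 0.0028
```

{"op": "send_rows", "data": {"plan": [{"claw":140,"travel":[0,0,-0.3],"spin":0},{"claw":140,"travel":[0,0,-0.3],"spin":0},{"claw":140,"travel":[0,0,-0.3],"spin":0},{"claw":140,"travel":[0,0,-0.3],"spin":0},{"claw":140,"travel":[0,0,-0.3],"spin":0},{"claw":140,"travel":[0,0,-10],"spin":0},{"claw":140,"travel":[0,0,-30],"spin":0},{"claw":140,"travel":[0,0,-64],"spin":0},{"claw":140,"travel":[0,0,-64],"spin":0},{"claw":140,"travel":[0,0,-64],"spin":0}]}}

```text
time: 15.08
ee_pos: [0.4295, 0.1628, 0.1666]
eef_rot: [-0.001, 0.995, 0.097, 0.002]
wrist_force: [-0.3, 0.3, -0.1]
opening: 0.0384
```

```bash
python3 - <<'E'
from h import *
p,R,s=pose();c=snap('wrist','w8');np.savez('w8p',p=p,R=R)
W=wcloud(c,p,R);Z=W[...,2]
for n,x,y,lo,hi in(('front weight',.430,.162,.115,.128),('knob top',.4785,.171,.14,.15),('back weight',.526,.180,.115,.128)):
    m=(Z>lo)&(Z<hi)&(np.hypot(W[...,0]-x,W[...,1]-y)<.02)
    if m.sum(): q=W[m];print(n,m.sum(),'mid',((q.min(0)+q.max(0))/2).round(4),'med',np.median(q,0).round(4))
goto(.4775,.171,.165,(.192,-.981))
im=c['pixels'][:,:,::-1].copy();cv2.imwrite('pics/w8c.png',cv2.resize(im[150:350,200:440],None,fx=2.5,fy=2.5))
E
```

```text
front weight 289 mid [0.4316 0.1618 0.1201] med [0.4321 0.162  0.1229]
knob top 1588 mid [0.4787 0.1707 0.1443] med [0.4792 0.1708 0.1451]
back weight 337 mid [0.5243 0.1811 0.1201] med [0.5248 0.1795 0.1229]
t 15.13 p [0.4287 0.1625 0.1656] z [ 0.001  0.001 -1.   ] y [ 0.193 -0.981 -0.   ] F [-0.1  0.2 -0.6] op 0.0384 -> travel [49.6  1.1  0.6] spin 0.0008
```

View pics/w8c.png

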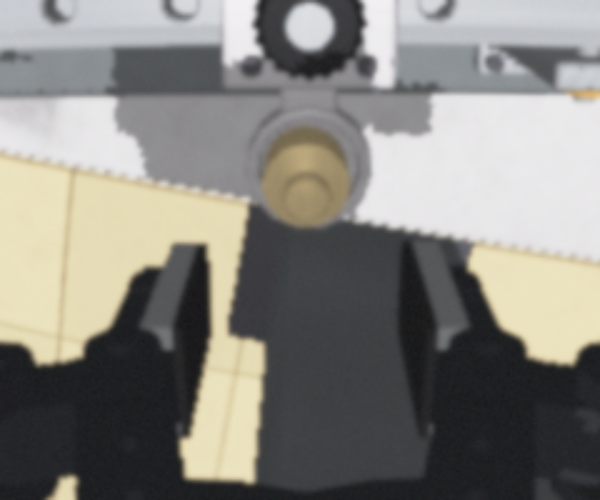

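The crop shows the front weight upright in its cup. Both tops measure 123 mm, and the knob is still home with its top at 145 mm. Now to the knob.

{"op": "send_rows", "data": {"plan": [{"claw":120,"travel":[20,0.5,0],"spin":0},{"claw":120,"travel":[40,0.7,0],"spin":0},{"claw":120,"travel":[50,0.7,0],"spin":0},{"claw":120,"travel":[50,0.7,0],"spin":0},{"claw":120,"travel":[50,0.7,10],"spin":0},{"claw":120,"travel":[50,0.7,20],"spin":0},{"claw":120,"travel":[50,0.7,30],"spin":0},{"claw":120,"travel":[50,0.7,30],"spin":0},{"claw":120,"travel":[50,0.7,30],"spin":0},{"claw":120,"travel":[50,0.7,30],"spin":0}]}}

```text
time: 15.97
ee_pos: [0.4773, 0.1712, 0.1352]
eef_rot: [0.0, 0.995, 0.097, -0.0]
wrist_force: [0.4, -0.1, -0.6]
opening: 0.0454
```

```bash
python3 - <<'E'
from h import *
goto(.478,.1715,.1155,(.192,-.981))
E
```

```text
t 15.97 p [0.4773 0.1712 0.1352] z [-0.001 -0.    -1.   ] y [ 0.193 -0.981  0.   ] F [ 0.4 -0.1 -0.6] op 0.0454 -> travel [ 0.8 -0.2 19.7] spin 0.0006
```

{"op": "send_rows", "data": {"plan": [{"claw":120,"travel":[0.8,0,10],"spin":0},{"claw":120,"travel":[0.8,0,19.5],"spin":0},{"claw":120,"travel":[0.8,0,19.5],"spin":0},{"claw":120,"travel":[0.8,0,19.5],"spin":0},{"claw":255,"travel":[0.8,0,19.5],"spin":0},{"claw":255,"travel":[0.8,0,19.5],"spin":0},{"claw":255,"travel":[0.8,0,19.5],"spin":0},{"claw":255,"travel":[0.8,0,19.5],"spin":0},{"claw":255,"travel":[0.8,0,19.5],"spin":0},{"claw":255,"travel":[0.8,0,19.5],"spin":0}]}}

```text
time: 16.8
ee_pos: [0.4785, 0.1715, 0.1161]
eef_rot: [-0.0, 0.995, 0.097, 0.0]
wrist_force: [-0.1, -1.3, 3.5]
opening: 0.0224
```

```bash
python3 - <<'E'
from h import *
goto(.478,.1715,.1155,(.192,-.981))
E
```

```text
t 16.8 p [0.4785 0.1715 0.1161] z [ 0.  0. -1.] y [ 0.193 -0.981  0.   ] F [-0.1 -1.3  3.5] op 0.0224 -> travel [-0.5 -0.1  0.6] spin 0.0005
```

{"op": "send_rows", "data": {"plan": [{"claw":255,"travel":[0,0,-3],"spin":0},{"claw":255,"travel":[0,0,-6],"spin":0},{"claw":255,"travel":[0,0,-9],"spin":0},{"claw":255,"travel":[0,0,-12.5],"spin":0},{"claw":255,"travel":[0,0,-12.5],"spin":0},{"claw":255,"travel":[0,0,-12.5],"spin":0},{"claw":255,"travel":[0,0,-12.5],"spin":0}]}}

```text
time: 17.38
ee_pos: [0.4785, 0.1714, 0.1282]
eef_rot: [0.0, 0.995, 0.097, 0.0]
wrist_force: [2.0, -0.1, -7.5]
opening: 0.0223
```

```bash
python3 - <<'E'
from h import *
p,R,s=pose();c=snap('wrist','w9')
W=wcloud(c,p,R);Z=W[...,2]
m=(Z>.14)&(Z<.17)&(np.hypot(W[...,0]-p[0],W[...,1]-p[1])<.011)
if m.sum(): print('knob top',m.sum(),np.median(W[m],0).round(4))
for n,x,y in(('f',.4316,.162),('b',.5248,.18)):
    m=(Z>.115)&(Z<.128)&(np.hypot(W[...,0]-x,W[...,1]-y)<.02)
    if m.sum():print(n,m.sum(),np.median(W[m],0).round(4))
goto(p[0]-.036*.192,p[1]+.036*.981,.1285,(.192,-.981))
E
```

```text
knob top 1745 [0.4799 0.1719 0.1572]
f 337 [0.4332 0.1624 0.1226]
b 513 [0.5257 0.1797 0.1229]
t 17.43 p [0.4785 0.1714 0.1281] z [ 0. -0. -1.] y [ 0.193 -0.981  0.   ] F [ 2.6 -0.3 -8.1] op 0.0223 -> travel [  0.  -36.   -0.4] spin 0.0005
```

{"op": "send_rows", "data": {"plan": [{"claw":255,"travel":[0,-3,-0.3],"spin":0},{"claw":255,"travel":[0,-7,-0.3],"spin":0},{"claw":255,"travel":[0,-11,-0.3],"spin":0},{"claw":255,"travel":[0,-15,-0.3],"spin":0},{"claw":255,"travel":[0,-19,-0.3],"spin":0},{"claw":255,"travel":[0,-23,-0.3],"spin":0},{"claw":255,"travel":[0,-27,-0.3],"spin":0},{"claw":255,"travel":[0,-31,-0.3],"spin":0},{"claw":255,"travel":[0,-34,-0.3],"spin":0},{"claw":255,"travel":[0,-36,-0.3],"spin":0}]}}

```text
time: 18.27
ee_pos: [0.4712, 0.2074, 0.1286]
eef_rot: [-0.0, 0.995, 0.097, -0.0]
wrist_force: [3.2, -0.9, -9.2]
opening: 0.0224
```

{"op": "send_rows", "data": {"plan": [{"claw":255,"travel":[0,0,0],"spin":0},{"claw":255,"travel":[0,0,0],"spin":0},{"claw":255,"travel":[0,0,0],"spin":0},{"claw":255,"travel":[0,0,0],"spin":0}]}}

```text
time: 18.6
ee_pos: [0.4713, 0.2074, 0.1286]
eef_rot: [-0.0, 0.995, 0.097, -0.0]
wrist_force: [0.7, 1.5, -8.0]
opening: 0.0222
```

```bash
python3 - <<'E'
from h import *
goto(.4785-.036*.192,.1715+.036*.981,.1161,(.192,-.981))
E
```

```text
t 18.6 p [0.4713 0.2074 0.1286] z [-0.     0.001 -1.   ] y [ 0.193 -0.981 -0.001] F [ 0.7  1.5 -8. ] op 0.0222 -> travel [ 0.2  0.6 12.5] spin 0.0011
```

{"op": "send_rows", "data": {"plan": [{"claw":255,"travel":[0,0.6,0],"spin":0},{"claw":255,"travel":[0,0.6,3],"spin":0},{"claw":255,"travel":[0,0.6,6],"spin":0},{"claw":255,"travel":[0,0.6,9],"spin":0},{"claw":255,"travel":[0,0.6,11],"spin":0},{"claw":255,"travel":[0,0.6,12.7],"spin":0},{"claw":255,"travel":[0,0.6,12.7],"spin":0},{"claw":255,"travel":[0,0.6,12.7],"spin":0},{"claw":255,"travel":[0,0.6,12.7],"spin":0}]}}

```text
time: 19.35
ee_pos: [0.4716, 0.2062, 0.1161]
eef_rot: [-0.0, 0.995, 0.097, 0.0]
wrist_force: [-0.6, 1.7, 0.1]
opening: 0.0224
```

```bash
python3 - <<'E'
from h import *
p,R,s=pose();c=snap('wrist','w10')
W=wcloud(c,p,R);Z=W[...,2]
m=(Z>.135)&(Z<.17)&(np.hypot(W[...,0]-p[0],W[...,1]-p[1])<.011)
if m.sum(): print('knob top',m.sum(),np.median(W[m],0).round(4))
for n,x,y in(('f',.4247,.197),('b',.518,.215)):
    m=(Z>.115)&(Z<.128)&(np.hypot(W[...,0]-x,W[...,1]-y)<.02)
    if m.sum():print(n,m.sum(),np.median(W[m],0).round(4))
goto(.4785-.036*.192,.1715+.036*.981,.1161,(.192,-.981))
E
```

```text
knob top 1757 [0.473  0.2067 0.1453]
f 321 [0.4269 0.1973 0.1224]
b 613 [0.5187 0.2143 0.1229]
t 19.4 p [0.4716 0.2062 0.1161] z [ 0.  0. -1.] y [ 0.193 -0.981  0.   ] F [-0.6  1.8  0.8] op 0.0226 -> travel [ 0.1 -0.6  0. ] spin 0.0005
```

{"op": "send_rows", "data": {"plan": [{"claw":255,"travel":[0,0,0.4],"spin":0},{"claw":255,"travel":[0,0,0.7],"spin":0},{"claw":255,"travel":[0,0,0.7],"spin":0},{"claw":255,"travel":[0,0,0.7],"spin":0},{"claw":255,"travel":[0,0,0.7],"spin":0}]}}

```text
time: 19.82
ee_pos: [0.4717, 0.2062, 0.116]
eef_rot: [-0.0, 0.995, 0.097, 0.0]
wrist_force: [-2.0, 0.6, 7.9]
opening: 0.0222
```

```bash
python3 - <<'E'
from h import *
goto(.4716,.2068,.1161,(.192,-.981))
c=snap('top','top1');P=cloud(c);Z=P[...,2]
for n,u,v,lo,hi in(('A',388,206,.006,.05),('Bspot',408,223,.006,.05),('small',378,237,.006,.05)):
    m=np.zeros(Z.shape,bool);m[v-7:v+8,u-7:u+8]=True;m&=(Z>lo)&(Z<hi);print(n,m.sum(),np.median(P[m],0) if m.sum() else '')
im=c['pixels'][:,:,::-1].copy();cv2.imwrite('pics/top1c.png',cv2.resize(im[140:260,130:470],None,fx=2.35,fy=2.35))
E
```

```text
t 19.82 p [0.4717 0.2062 0.116 ] z [ 0.001  0.    -1.   ] y [ 0.192 -0.981 -0.   ] F [-2.   0.6  7.9] op 0.0222 -> travel [ 0.  -0.6 -0.1] spin 0.0004
A 1 [ 0.49572707 -0.24393559  0.00676659]
Bspot 1 [ 0.44316205 -0.30701814  0.00633115]
small 46 [ 0.42235113 -0.22762232  0.01509453]
```

View pics/top1c.png

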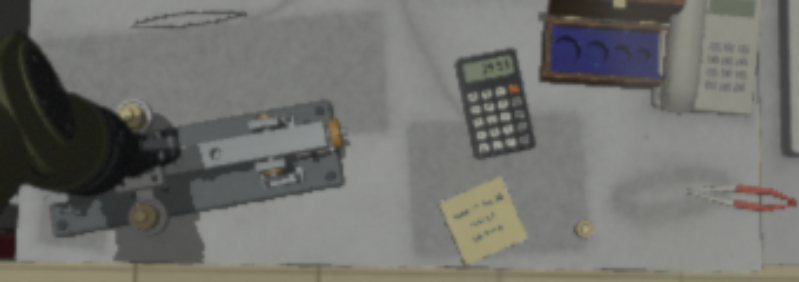

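The top view shows both weights in their cups at (133,113) and (145,215), with the poise moved away from the fulcrum. The small weight is at (584,229), and the note block, calculator and snips have not moved. Pressing 0.7 mm further down raised the force to 8 N with no descent, so the pin is home.

```bash
python3 -c "
from h import *
print(job_done())"
```

```text
the job is handed in; nothing more can be done
None
```

The job is done and handed in at about 20 s of the 61 s allowed: both large weights are in the cups and the poise is pinned in the next hole.

**What I did:**
- I stood weight A in the back cup and weight B in the front cup while the poise was still locked.
- I gripped the knob and pulled it up 12 mm, then slid the poise one hole away from the fulcrum.
- I lowered the pin home and kept the grip on the knob.

**Last checks:**
- **Pin home:** the knob top is at 145 mm and the tool height matches the starting home reading (116 mm). Pressing 0.7 mm further only raised the force to about 8 N with no descent.
- **Travel:** the tool moved about 35.4 mm along the beam against the 36 mm nominal. The 0.6 mm difference is within the hole's play.
- **Weights:** both stand in their cups with tops at 122–123 mm.
- **Surroundings:** the small weight measured in place. The note block, calculator and snips look unmoved in the last top picture.

**What disagreed or failed:**
- The top and wrist cameras differed by up to about 4 mm on the cup position, so I used close-up wrist views to line up each placing.
- One circle detection found nothing, so I measured that cup from the depth image instead.
- The viewer refused the last wrist picture because the 12-picture limit was reached.

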